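Change the battery pack of the work light and put the flat packs on charge

ROBOT

A 6-joint arm with a two-finger parallel gripper is mounted at the origin on the work surface. World frame = base frame: x ahead of the robot, y to its left, z up, the work surface at z = 0. Lengths are in m, angles in degrees, forces in N, time in s.
With the tool pointing down it reaches from about 0.375 to 0.975 m from the base axis. Payload 3.8 kg.
Tool frame: the origin (TCP) lies midway between the tips of the shut fingers; the grasp point (between the pads) lies 19 mm behind it; y points along the fingers, z is the direction in which the jaws open and shut, and the axes are right-handed (so a half turn about y gives the same grasp; the last joint's range is limited). The gripper opens to 85 mm and grips with 20 to 120 N. Pads are 22 mm wide; open, the fingers measure 114 mm over their backs; the gripper's body (76 mm by 85 mm) begins 54 mm behind the grasp point. The pads swing forward as they close: fully open they stand 13 mm farther back than shut.
Start: joints at [68.302, 15.12, 91.902, -0, 72.978, -2.114], TCP at [0.226, 0.636, 0.231] pointing down, gripper open.
Joint ranges: [-150.88, 150.88], [-54.13, 125.18], [17.81, 147.31], [-75.09, 255.09], [0, 152.58], [-146.25, 146.25]. Speed limits (degrees/s): [147.25, 147.25, 180, 180, 180, 180].

INTERFACE

Orientations are given as [roll, pitch, yaw] about the fixed x, y, z axes, in that order (R = Rz(yaw) Ry(pitch) Rx(roll)).
In Python, from cell import bot, optics, sign_off, readout gives the robot as it stands. The module is installed in compiled form; this text tells all that it offers. Calls block until the motion is done:
- bot.move_to(position, orientation): joint-space move of the TCP to a pose.
- bot.move_linear(position, speed=0.15, frame=None): straight line of the TCP; frame=None keeps the orientation; speed is the mean speed in m/s.
- bot.goto_joints(angles): joint-space move.
- bot.grip(opening, f_grip=None): finger opening in m; f_grip is the grip in N (None keeps the last); returns when the fingers have stopped.
- bot.hold(seconds).
- bot.inverse_kinematics(position, orientation): joint angles nearest the present ones, or None.
- optics.grab_frame(name): name is "scene" or "top" or "wrist"; returns a dict with "frame" (420x560x3 uint8, blue, green, red), "z_map" (420x560 float32, m along the optical axis (not along the pixel's ray), 0 where there is no reading), "camera_matrix" (3x3 intrinsics, pixels), "k1" (the pictures are not rectified: a ray, as slopes to the right and down, at radius r is drawn at 1 + k1 r^2 times it, then the intrinsics apply), "position" and "orientation" of the camera in the world; the wrist camera has in their place "T_tool_cam" (4x4, takes a point from camera to tool coordinates, whose origin is the TCP and whose axes are the tool frame's). Camera axes: x right, y down, z forward; pixel columns grow to the right and rows downward; lengths in m; the calibration is good to about 2 mm. A picture is of the moment at which its call begins: read the wrist's pose just before it.
A pose or a line that the arm cannot do raises bot.IKError and nothing moves.
- sign_off(): hands the job in, once; it reports no verdict.
Readings, each from a call of its own:
- readout.current_time_s(): time.
- readout.current_q(): joint angles.
- readout.current_qvel(): joint speeds.
- readout.current_effort(): joint torques, N m.
- readout.current_tool_pos(): TCP position.
- readout.current_ee_rot(): TCP orientation.
- readout.current_contact_force(): force on the tool from outside, world axes, zero at the start.
- readout.current_moment(): the same for the moment, N m.
- readout.current_gripper_width(): finger opening in m.
Only numpy, scipy, OpenCV 4.12 (cv2) and the standard library are available. Lean on these libraries where they do the work, as an engineer would, in place of code of your own. Each camera call takes 0.05 s, during which the arm holds its last target. There are 200 camera calls.

TASK

Switch the work light off at its dial, then swap its battery: press the orange catch to free the flat pack (red bar) and slide it out, and slide the charged pack (green bars) from the charger into the lamp until the catch clicks. With that pack home, turn the dial to the setting with the orange dot, and leave every flat pack, the lamp's old one and any standing on the table, clicked home in a charger bay. Keep the dial off while the lamp has no pack in it, and do not disturb the other things on the table.

Things in the scene. Friction and masses are not known exactly. Their poses are not given: they have to be found in the camera images.
- lamp: Battery work light fixed to the table: yellow base 172 mm deep, 232 mm wide, deck 48 mm high, one dovetail shoe (same as the charger's) on its -y half, dial on its +y half; the upright light panel, up to 185 mm above the table, stands 92 mm beyond (+x of) the dial's axis. Origin below the base; packs slide in along its +x.
- pack_full_center (a point): CHARGED pack: four green bars on its top, green end stripe. Starts clicked into a charger bay (which one varies). A pack is a black box 72 mm long (own x), 38 wide (y), 50 high (z), about 0.3 kg, bottom-heavy; the upper 40 mm is plain, to grip across its width; the lowest 10 mm is a dovetail foot, 34 mm wide at the bottom, 22 at the neck, both ends alike. Point: its centre, 25 mm above its underside.
- pack_lamp_center (a point): FLAT pack (one red bar of four on its top, red end stripe), built like pack_full. Starts clicked into the lamp's shoe. Point: its centre, 25 mm above its underside; axes as for pack_full_center.
- bay0_home (a point): Where a pack's centre is when clicked home in the charger's left (+y) bay; x = slide-in direction, level. The shoe floor is 25 mm below it and 52 mm above the table. Dovetail lips run from x = -6 to +39 mm, flared mouth from x = -21 mm; their tops are 8.5 mm above the floor (mouth 9.5), reaching 27 mm either side. The foot has 1.2 mm of play either side and 1.5 mm in height.
- bay1_home (a point): The same for the middle bay. To load a shoe: bring the pack down in line with it, its centre 62 to 66 mm before home (this presses the catch down under it) and 0 to 1 mm above home's height, then push along x to 2 to 3 mm past home, where the end stop is (its top 30 mm above the floor). The catch springs up behind the pack (click) and the pack settles back to home.
- bay2_home (a point): The same for the right (-y) bay. A spring ejector in the end stop opposes the last 11 mm of the slide with 3.5 to 7 N; the whole push takes up to about 12 N. A pack that is let go before the click is pushed back about 8 mm and is not held. To unload, slide the freed pack back along -x until it is 60 mm or more before home, then lift.
- lamp_home (a point): The same for the lamp's shoe: where a pack's centre is when clicked home in the lamp; x = slide-in direction.
- bay0_catch (a joint): Sprung catch of the left bay, an orange thumb tab before the pack's rear end. Value in m: 0 = up (top 5 mm above the shoe floor, blocks the pack's rear end), grows as it is pressed straight down, to 0.0075. Once it is 5 mm down the pack is free and the ejector pushes it back about 8 mm, over the catch, so that it stays free when the tab is let go. About 1 N moves it, 1.5 N presses it fully down.
- bay1_catch (a joint): The same for the middle bay. Where to press any of these tabs: on top, 58.5 mm before home along the shoe's -x, on its middle line; that is 22 mm from the rear end of a pack that is home. The tab is 22 mm wide; its flat top (5 mm above the shoe floor when up) reaches from there 4 mm farther out and 22 mm in towards the pack; the deck around it is 4 mm below the shoe floor.
- bay2_catch (a joint): The same for the right bay. The charger is a grey housing fixed to the table, deck 48 mm high, 142 mm deep, 232 mm wide, with three equal bays side by side, 75 mm apart and parallel, all open towards the robot.
- lamp_catch (a joint): The same for the lamp's shoe.
- lamp_dial (a joint): Dial of the lamp, rad: 0 = off, then three lit settings at 0.7, 1.4 and 2.1; grows clockwise seen from above. Sprung detents (up to about 0.1 N m) pull it to the nearest of the four positions; stops just beyond the ends.
- dial_grip (a point): Middle of the dial's grip bar, on the dial's axis. The bar is 44 mm long (own x, pointer end at +x), 12 mm wide (y), 24 mm high, its top 12 mm above this point; under it is a round skirt 48 mm across, whose top is 12 mm below this point. Turns with the dial; z up.
- dial_pointer (a point): Where the dial's white pointer line aims: 33 mm from the dial's axis, on the lamp's top. Turns with the dial.
- mark (a point): The orange dot beside the dial, 9 mm across, 33 mm from the dial's axis, at one of the three lit settings (which one varies; the other two have white dots, off has a red line).
- pack_a_center (a point): FLAT pack (one red bar of four on its top, red end stripe), built like pack_full. Starts standing on its foot on the table in front of the charger and lamp; may be absent. Point: its centre, 25 mm above its underside; axes as for pack_full_center.
- pack_b_center (a point): FLAT pack (one red bar of four on its top, red end stripe), built like pack_full. Starts standing on its foot on the table in front of the charger and lamp; may be absent. Point: its centre, 25 mm above its underside; axes as for pack_full_center.
- tape_roll: Roll of cream masking tape lying flat, 96 mm across, 24 mm high. Not part of the job. Origin at the centre of its underside.
- paint_jar: Small amber glass jar with red lid, 42 mm across, 55 mm high, standing between the charger and the lamp. Not part of the job. Origin at the centre of its underside.
- pencil_cup: Grey cup of pencils, 72 mm across, about 160 mm high with the pencils. Not part of the job. Origin at the centre of its underside.
- brush_jar: Amber jar of brushes, 76 mm across, about 190 mm high with the brushes. Not part of the job. Origin at the centre of its underside.
- set_square: Green plastic set square lying flat, legs 240 and 180 mm, 4 mm thick. Not part of the job. Origin at the centre of its underside.
- craft_knife: Yellow craft knife lying flat, handle 120 x 16 x 12 mm. Not part of the job. Origin at the centre of its underside.

How it is judged:
By the outcome, as a careful person would: the job done as asked, in the order asked, and still so for the second after the job is handed in, with the robot touching nothing.
Of pack_a, pack_b only 1 to 2 are there at a start; the rules pass over those that are not, and their reading is None.
At some moment in a run one of pack_a, pack_b may be knocked a few centimetres aside while the robot is not near it.
It also fails if it takes over 210 s, if anything falls off the work surface, if the arm or the gripper's body presses on something with over 40 N, if the wrist force passes 120 N, or if a joint passes its speed limit or range.

## Working session

There is one attempt and no reset: what is moved stays moved. The work goes in short steps, each a Python script; the robot and the scene stay as the last script left them, time stands still between calls to the robot, and variables do not carry over. Pictures are saved under pics/ and viewed, about 12 in all and at most 16, crops included, and the job is handed in when it is done.

```bash
mkdir -p pics; ls
cat > h.py <<'E'
import numpy as np, cv2
from scipy.spatial.transform import Rotation as R
from cell import bot, optics, sign_off, readout
E
python3 - <<'E'
from h import *
for n in ("top","scene"):
    f=optics.grab_frame(n); cv2.imwrite(f"pics/{n}0.png",f["frame"]); np.save(f"{n}.npy",f,allow_pickle=True)
    print(n,f["camera_matrix"],f["k1"],f["position"],f["orientation"])
w=optics.grab_frame("wrist"); print(w["T_tool_cam"],w["camera_matrix"],w["k1"])
print(readout.current_ee_rot(),readout.current_tool_pos(),readout.current_time_s(),readout.current_gripper_width())
E
```

```text
pics
top [[519.19468517   0.         276.01155909]
 [  0.         519.19468517 214.98733449]
 [  0.           0.           1.        ]] -0.013038982788371789 [ 0.47760834 -0.00759382  1.58911694] [-174.58140493   -0.95267945  -89.12078304]
scene [[513.52705001   0.         281.82994812]
 [  0.         513.52705001 213.67422412]
 [  0.           0.           1.        ]] -0.05993986956620779 [ 1.2218431  -0.43726211  1.17609057] [-145.09459289    0.9247794    52.67683905]
[[ 3.05191130e-05  9.53802660e-01  3.00433828e-01 -7.72294605e-02]
 [ 2.62437176e-05 -3.00433828e-01  9.53802660e-01 -1.42162212e-01]
 [ 9.99999999e-01 -2.12247106e-05 -3.42003016e-05 -2.81297731e-04]
 [ 0.00000000e+00  0.00000000e+00  0.00000000e+00  1.00000000e+00]] [[352.18391333   0.         284.88118948]
 [  0.         352.18391333 205.48534879]
 [  0.           0.           1.        ]] -0.07183543430022514
[-9.01035386e+01  5.84896057e-03 -1.95833151e+01] [0.22600385 0.6354223  0.23022103] 0.15 0.08533336137865973
```

View pics/top0.png

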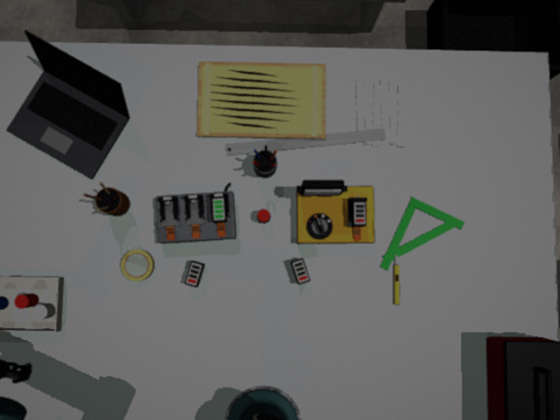

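View pics/scene0.png

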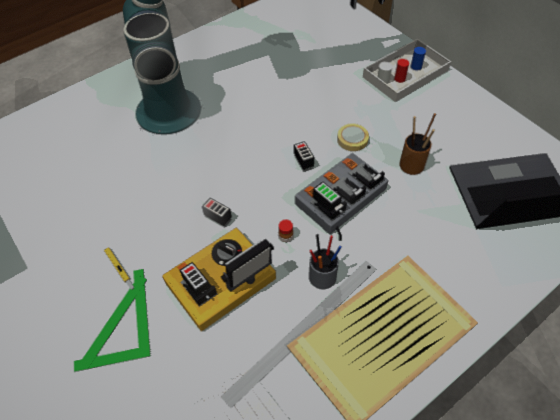

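The top view shows the charger at about (195,217), with the charged pack in its right bay at (219,207). The lamp is at (335,215) with the flat pack at (357,212) and the dial at (319,225). Two flat packs stand on the table at (194,273) and (299,270). Next I'll take closer measurements with the wrist camera.

```bash
cat >> h.py <<'E'
def pose(f, tool=None):
    if "T_tool_cam" in f:
        p,o=tool; T=np.eye(4); T[:3,:3]=R.from_euler('xyz',o,degrees=True).as_matrix(); T[:3,3]=p
        T=T@f["T_tool_cam"]; return T[:3,:3],T[:3,3]
    return R.from_euler('xyz',f["orientation"],degrees=True).as_matrix(), np.array(f["position"])
def cast(f,uv,z,tool=None):
    """pixels -> world points on plane at height z"""
    Rm,p=pose(f,tool); uv=np.asarray(uv,float).reshape(-1,1,2)
    n=cv2.undistortPoints(uv,f["camera_matrix"],np.array([f["k1"],0,0,0.]))[:,0]
    d=np.c_[n,np.ones(len(n))]@Rm.T
    return p+d*((z-p[2])/d[:,2])[:,None]
def blobs(f,hsv_lo,hsv_hi,amin,roi=None):
    h=cv2.cvtColor(f["frame"],cv2.COLOR_BGR2HSV); m=cv2.inRange(h,np.array(hsv_lo),np.array(hsv_hi))
    if roi is not None:
        k=np.zeros_like(m); a,b,c,d=roi; k[b:d,a:c]=255; m&=k
    n,l,s,c=cv2.connectedComponentsWithStats(m)
    return [(tuple(np.round(c[i],1)),int(s[i,4])) for i in range(1,n) if s[i,4]>=amin],m
def wrist(name):
    t=(np.array(readout.current_tool_pos()),np.array(readout.current_ee_rot()))
    f=optics.grab_frame("wrist"); cv2.imwrite(f"pics/{name}.png",f["frame"]); np.save(f"{name}.npy",dict(f=f,t=t),allow_pickle=True)
    return f,t
DOWN=lambda yaw:[-90,0,yaw]
E
python3 - <<'E'
from h import *
f=np.load("top.npy",allow_pickle=True).item()
for nm,uv,z in [("packs charged",(219,207),.102),("lamp",(357,212),.102),("dial",(319,225),.08),("A",(299,270),.05),("B",(194,273),.05),("jar",(263,215),.055)]:
    print(nm,cast(f,uv,z)[0].round(3))
for nm,xyz in [("wl",[.50,-.13,.30]),("wc",[.50,.24,.30])]:
    bot.move_to(xyz,DOWN(0)); wrist(nm); print(readout.current_tool_pos(),readout.current_ee_rot(),readout.current_time_s())
E
```

```text
packs charged [0.639 0.134 0.102]
lamp [ 0.632 -0.264  0.102]
dial [ 0.594 -0.156  0.08 ]
A [ 0.462 -0.101  0.05 ]
B [0.449 0.208 0.05 ]
jar [0.623 0.008 0.055]
[ 0.50021968 -0.1294296   0.299907  ] [-8.99865490e+01  5.96083695e-03  5.39489988e-02] 3.075
[0.50039191 0.23892181 0.30000004] [-9.00281728e+01 -9.12484886e-03 -7.66447437e-02] 4.5083
```

View pics/wl.png

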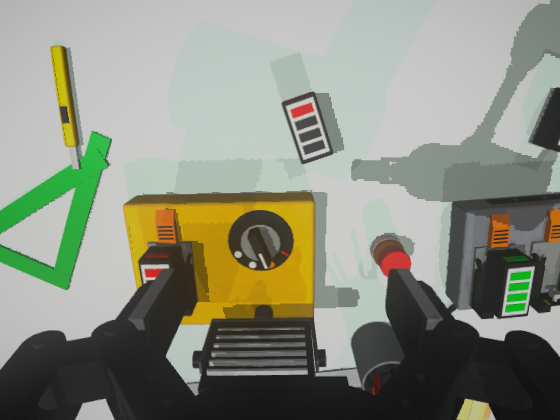

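View pics/wc.png

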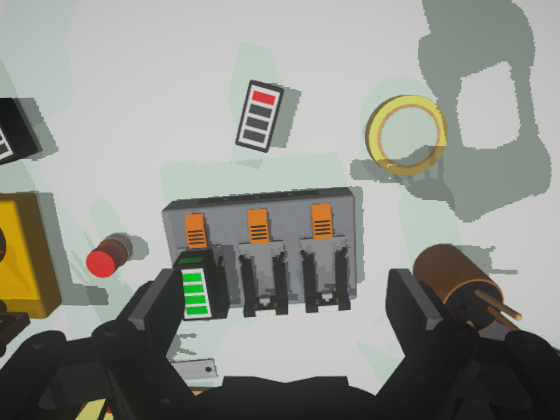

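Run:
```python
from h import *
a=cv2.imread("pics/wl.png"); c=cv2.resize(a[195:285,215:305],None,fx=5,fy=5,interpolation=cv2.INTER_CUBIC)
b=cv2.resize(a[205:295,125:215],None,fx=4,fy=4,interpolation=cv2.INTER_CUBIC)
b=cv2.copyMakeBorder(b,0,90,0,0,cv2.BORDER_CONSTANT)
cv2.imwrite("pics/dial.png",np.hstack([c,b]))
for n in("wl","wc"):
    d=np.load(n+".npy",allow_pickle=True).item();f,t=d["f"],d["t"]
    for nm,lo,hi,z in [("orange",(8,180,120),(18,255,255),.057),("green",(50,150,80),(75,255,255),.102),("red",(0,180,120),(4,255,255),.05)]:
        bl,_=blobs(f,lo,hi,25)
        for c,s in bl: print(n,nm,c,s,cast(f,c,z,t)[0].round(4))
```

```text
wl orange (np.float64(165.3), np.float64(224.5)) 501 [ 0.5677 -0.2701  0.057 ]
wl orange (np.float64(554.2), np.float64(225.0)) 272 [0.569  0.2005 0.057 ]
wl orange (np.float64(499.9), np.float64(229.3)) 467 [0.5741 0.1301 0.057 ]
wl green (np.float64(59.2), np.float64(212.3)) 5612 [ 0.5377 -0.3668  0.102 ]
wl green (np.float64(520.4), np.float64(275.4)) 142 [0.6123 0.1357 0.102 ]
wl green (np.float64(518.5), np.float64(286.2)) 136 [0.6262 0.1366 0.102 ]
wl green (np.float64(516.7), np.float64(297.0)) 132 [0.6403 0.1376 0.102 ]
wl green (np.float64(514.7), np.float64(307.3)) 126 [0.6542 0.1384 0.102 ]
wl red (np.float64(302.0), np.float64(109.9)) 158 [ 0.4381 -0.111   0.05  ]
wl red (np.float64(395.3), np.float64(261.7)) 400 [0.6194 0.0076 0.05  ]
wl red (np.float64(152.0), np.float64(272.6)) 94 [ 0.6351 -0.2967  0.05  ]
wc orange (np.float64(321.3), np.float64(219.2)) 473 [0.5611 0.2812 0.057 ]
wc orange (np.float64(258.0), np.float64(224.2)) 470 [0.5672 0.2075 0.057 ]
wc orange (np.float64(195.0), np.float64(228.9)) 459 [0.5732 0.1331 0.057 ]
wc orange (np.float64(456.4), np.float64(287.7)) 27 [0.6537 0.4562 0.057 ]
wc green (np.float64(191.1), np.float64(277.2)) 139 [0.6122 0.1365 0.102 ]
wc green (np.float64(192.9), np.float64(288.5)) 139 [0.6263 0.1373 0.102 ]
wc green (np.float64(194.5), np.float64(299.5)) 149 [0.6403 0.1378 0.102 ]
wc green (np.float64(196.4), np.float64(309.8)) 141 [0.6538 0.1388 0.102 ]
wc red (np.float64(263.0), np.float64(97.2)) 163 [0.4249 0.2156 0.05  ]
wc red (np.float64(100.0), np.float64(264.0)) 542 [0.6239 0.0054 0.05  ]
```

View pics/dial.png

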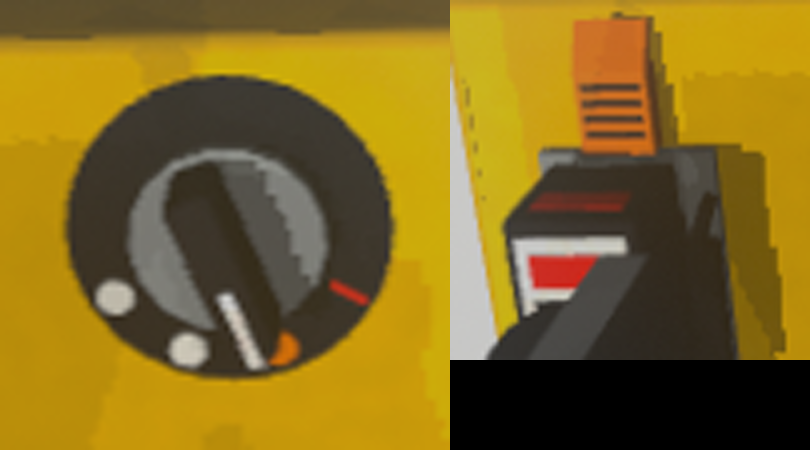

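The crop shows the orange dot at the first lit setting (crop 285,348) with the pointer already on it, and the red off line at (350,292). To switch off I turn about 40° counter-clockwise. I'll get precise footprints from the depth maps.

```bash
cat >> h.py <<'E'
def cloud(f,tool=None):
    Rm,p=pose(f,tool); z=f["z_map"]; v,u=np.mgrid[:z.shape[0],:z.shape[1]]
    n=cv2.undistortPoints(np.c_[u.ravel(),v.ravel()].astype(float).reshape(-1,1,2),f["camera_matrix"],np.array([f["k1"],0,0,0.]))[:,0]
    P=(np.c_[n,np.ones(len(n))]*z.reshape(-1,1))@Rm.T+p; P[z.ravel()<=0]=np.nan
    return P.reshape(*z.shape,3)
def toprect(P,c,r,zlo,zhi):
    """footprint rectangle of surface points in a height band round c"""
    m=(np.hypot(P[...,0]-c[0],P[...,1]-c[1])<r)&(P[...,2]>zlo)&(P[...,2]<zhi)
    m=cv2.morphologyEx(m.astype(np.uint8),cv2.MORPH_OPEN,np.ones((3,3)))>0
    q=P[m]; (x,y),s,a=cv2.minAreaRect((q[:,:2]*1000).astype(np.float32))
    if s[0]<s[1]: a+=90
    a=(a+90)%180-90
    return np.round([x,y,a,max(s),min(s),np.median(q[:,2])*1000,len(q)],1)
E
python3 - <<'E'
from h import *
d=np.load("wl.npy",allow_pickle=True).item();Pl=cloud(d["f"],d["t"])
d=np.load("wc.npy",allow_pickle=True).item();Pc=cloud(d["f"],d["t"])
Pt=cloud(np.load("top.npy",allow_pickle=True).item())
print("order x,y,yaw,L,W,z,n")
for nm,c,r,z in [("full",(.634,.137),.045,(.094,.112)),("lamp",(.632,-.264),.045,(.094,.112)),("A",(.462,-.105),.05,(.04,.06)),("B",(.45,.21),.05,(.04,.06)),("dialbar",(.594,-.156),.03,(.078,.1))]:
    for k,P in (("wl",Pl),("wc",Pc),("top",Pt)):
        try: print(nm,k,toprect(P,c,r,*z))
        except Exception as e: print(nm,k,"none")
for nm,c,P in [("lampdeck",(.6,-.2),Pl),("chargerdeck",(.62,.21),Pc)]:
    try: print(nm,toprect(P,c,.16,.044,.052))
    except Exception as e: print(e)
print("dial heights",[ (v,Pl[v,258,:].round(4)) for v in (215,228,235,245,252)], "table",Pl[100,200],Pc[60,200])
print("dial centre", cast(np.load("wl.npy",allow_pickle=True).item()["f"],(260.8,240.4),.049,np.load("wl.npy",allow_pickle=True).item()["t"]))
for n in("wl","wc"):
    d=np.load(n+".npy",allow_pickle=True).item();f,t=d["f"],d["t"]
    _,m=blobs(f,(8,180,120),(18,255,255),25)
    m=cv2.morphologyEx(m,cv2.MORPH_CLOSE,np.ones((5,5)))
    for c in cv2.findContours(m,cv2.RETR_EXTERNAL,cv2.CHAIN_APPROX_NONE)[0]:
        if cv2.contourArea(c)>300:
            (x,y),s,a=cv2.minAreaRect((cast(f,c[:,0],.057,t)[:,:2]*1000).astype(np.float32)); print(n,"tab",np.round([x,y,*s,a],1))
E
```

```text
order x,y,yaw,L,W,z,n
full wl [ 632.6  136.3    4.9   72.9   38.8  101.8 1903. ]
full wc [ 632.4  137.     4.9   72.9   38.9  101.8 1714. ]
full top [635.4 135.5   6.8  71.8  38.1 101.  297. ]
lamp wl [ 600.7 -272.7  -64.7   43.1   25.4  101.5  608. ]
lamp wc [ 0.  0.  0.  0.  0. nan  0.]
lamp top [ 630.6 -269.     0.7   67.9   39.4  100.6  307. ]
A wl [ 457.8 -104.9   19.2   72.    38.3   50.  2273. ]
A wc [468.5 -84.7 -10.   59.4  27.3  48.9 624. ]
A top [ 461.  -106.4   18.9   70.6   38.2   48.5  301. ]
B wl [464.  187.1  11.4  34.8  14.2  46.2 197. ]
B wc [ 445.3  210.3  -15.1   72.9   37.4   50.  2273. ]
B top [448.2 207.9 -15.3  72.1  38.4  48.3 309. ]
dialbar wl [ 592.5 -159.8   22.    40.8    9.5   78.9  108. ]
dialbar wc [ 0.  0.  0.  0.  0. nan  0.]
dialbar top [ 0.  0.  0.  0.  0. nan  0.]
lampdeck [ 5.8850e+02 -2.0490e+02  1.1000e+00  2.5030e+02  2.3800e+02  4.7500e+01
  1.5679e+04]
chargerdeck [  572.4   206.9   -84.8   232.    224.2    47.6 10251. ]
dial heights [(215, array([ 0.5585, -0.1612,  0.049 ])), (228, array([ 0.5725, -0.1611,  0.0552])), (235, array([ 0.5753, -0.16  ,  0.0701])), (245, array([nan, nan, nan])), (252, array([ 0.5932, -0.1599,  0.0772]))] table [ 0.42789798 -0.23276417 -0.00060466] [ 0.38177606  0.13838925 -0.00108179]
dial centre [[ 0.59098253 -0.15853167  0.049     ]]
wl tab [575.9 131.   43.4  22.7   8.1]
wl tab [ 569.4 -270.8   23.3   43.3   86.6]
wc tab [575.8 132.9  41.8  21.9   3. ]
wc tab [569.6 207.5  41.8  21.    4.8]
wc tab [563.4 281.5  41.8  21.2   4.6]
  return _methods._mean(a, axis=axis, dtype=dtype,
  ret = ret.dtype.type(ret / rcount)
```

```bash
python3 - <<'E' 2>/dev/null
from h import *
bot.move_to([.52,-.24,.30],DOWN(0)); bot.hold(.3); f,t=wrist("wl2"); P=cloud(f,t)
print(toprect(P,(.632,-.267),.045,.094,.112))
print("dial",toprect(P,(.592,-.159),.03,.074,.1))
_,m=blobs(f,(8,180,120),(18,255,255),25); m=cv2.morphologyEx(m,cv2.MORPH_CLOSE,np.ones((5,5)))
for c in cv2.findContours(m,cv2.RETR_EXTERNAL,cv2.CHAIN_APPROX_NONE)[0]:
    if cv2.contourArea(c)>300:
        (x,y),s,a=cv2.minAreaRect((cast(f,c[:,0],.057,t)[:,:2]*1000).astype(np.float32)); print("tab",np.round([x,y,*s,a],1))
# lamp deck yellow front edge
h=cv2.cvtColor(f["frame"],cv2.COLOR_BGR2HSV); y=cv2.inRange(h,np.array((20,150,80)),np.array((32,255,255)))>0
m=y&(abs(P[...,2]-.048)<.003)&(abs(P[...,1]+.2)<.16)
q=P[m]; print("deck rect",cv2.minAreaRect((q[:,:2]*1000).astype(np.float32)))
lo=[]
for yy in np.arange(-.30,-.1,.01):
    s=q[abs(q[:,1]-yy)<.005]
    if len(s): lo.append((yy,s[:,0].min()))
lo=np.array(lo); k=np.polyfit(lo[:,0],lo[:,1],1); print("front edge yaw",-np.degrees(np.arctan(k[0])),np.std(lo[:,1]-np.polyval(k,lo[:,0])))
w=cv2.inRange(h,np.array((20,150,80)),np.array((32,255,255)))
print(readout.current_contact_force(),readout.current_time_s())
E
```

```text
[ 6.274e+02 -2.705e+02  1.600e+00  7.230e+01  3.750e+01  1.020e+02
  2.068e+03]
dial [ 592.3 -159.3   21.9   45.1   12.1   78.4  390. ]
tab [ 570.1 -271.5   23.    41.6   89.2]
deck rect ((628.276611328125, -208.6169891357422), (170.3988494873047, 229.10491943359375), 1.161606788635254)
front edge yaw 1.1567789245449396 0.0003545904331718926
[-0.07374745  0.63542258  0.45721646] 6.6083
```

View pics/wl2.png

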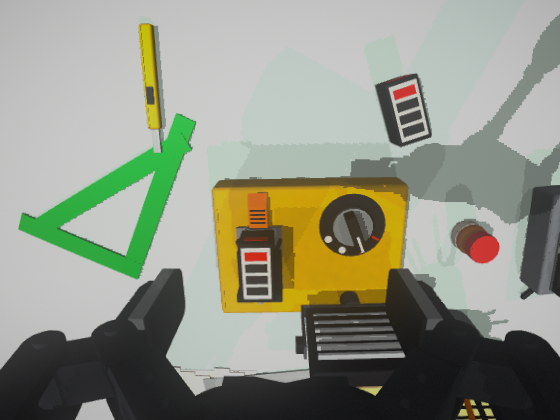

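```bash
cat >> h.py <<'E'
def st(tag=""):
    print(tag,"p",np.round(readout.current_tool_pos(),4),"F",np.round(readout.current_contact_force(),1),"M",np.round(readout.current_moment(),2),"w",round(readout.current_gripper_width(),4),"t",round(readout.current_time_s(),1),flush=True)
def lin(p,speed=.15,yaw=None):
    bot.move_linear(list(p),speed=speed,frame=None if yaw is None else DOWN(yaw))
DIAL=np.array([.5923,-.1594])
E
cat > dial.py <<'E'
from h import *
import sys
def dial(y0,y1):
    bot.grip(.045); bot.move_to([*DIAL,.16],DOWN(y0)); st("above")
    lin([*DIAL,.058],.08); st("down")
    bot.grip(0.0,20); st("grip"); 
    for y in np.linspace(y0,y1,5)[1:]: bot.move_to([*DIAL,.058],DOWN(y))
    st("turned"); bot.grip(.045); lin([*DIAL,.16],.12); st("up")
if __name__=="__main__":dial(float(sys.argv[1]),float(sys.argv[2]))
E
python3 - <<'E'
from dial import *
print(bot.inverse_kinematics([*DIAL,.058],DOWN(22)),bot.inverse_kinematics([*DIAL,.058],DOWN(64)))
dial(21.9,63)
bot.move_to([.525,.167,.30],DOWN(3.65)); bot.hold(.3); f,t=wrist("wc2"); print(toprect(cloud(f,t),(.632,.137),.045,.094,.112),t)
bot.move_to([.52,-.24,.30],DOWN(0)); f,t=wrist("wl3"); print("dial",toprect(cloud(f,t),(.592,-.159),.03,.074,.1))
cv2.imwrite("pics/d3.png",cv2.resize(f["frame"][180:320,200:420],None,fx=3,fy=3))
E
```

```text
[ -17.38915977   17.69113208  108.30261934    0.           54.00624859
 -129.38915977] None
above p [ 0.5928 -0.16    0.161 ] F [ 0.9 -0.1  0.3] M [-0.   -0.   -0.01] w 0.0449 t 7.8
down p [ 0.5929 -0.1596  0.0588] F [ 0.7  0.6 -0.4] M [-0.03  0.03 -0.  ] w 0.0452 t 9.2
grip p [ 0.5925 -0.1592  0.0586] F [-1.9  1.8  3.6] M [ 0.31  0.22 -0.03] w 0.0118 t 9.6Traceback (most recent call last):
  File "<stdin>", line 3, in <module>
  File "dial.py", line 7, in dial
    for y in np.linspace(y0,y1,5)[1:]: bot.move_to([*DIAL,.058],DOWN(y))
                                       ~~~~~~~~~~~^^^^^^^^^^^^^^^^^^^^^^
cell.IKError: the arm cannot take that pose within its joint ranges
```

Joint 6 runs out of range that way. I'll grip the bar across its ends instead, with the tool turned by -90°.

```bash
cat > dial.py <<'E'
from h import *
def dial(y0,y1):
    """turn the bar from world yaw y0 to y1, gripped by its two ends"""
    bot.grip(.062); bot.move_to([*DIAL,.16],DOWN(y0-90))
    lin([*DIAL,.0565],.08); st("down")
    bot.grip(0.0,35); st("grip")
    for y in np.linspace(y0,y1,5)[1:]: bot.move_to([*DIAL,.0565],DOWN(y-90))
    st("turned"); bot.grip(.062); lin([*DIAL,.16],.12); st("up")
E
python3 - <<'E'
from dial import *
st(); bot.grip(.045); lin([*DIAL,.16],.12)
for a in (22,64): print(bot.inverse_kinematics([*DIAL,.0565],DOWN(a-90)))
dial(21.9,63)
bot.move_to([.525,.167,.30],DOWN(3.65)); bot.hold(.3); f,t=wrist("wc2"); print(toprect(cloud(f,t),(.632,.137),.045,.094,.112),t)
bot.move_to([.52,-.24,.30],DOWN(0)); f,t=wrist("wl3"); print("dial",toprect(cloud(f,t),(.592,-.159),.03,.074,.1))
cv2.imwrite("pics/d3.png",cv2.resize(f["frame"][180:320,200:420],None,fx=3,fy=3))
E
```

```text
p [ 0.5925 -0.1592  0.0586] F [-1.8  2.4  6.1] M [ 0.41  0.29 -0.12] w 0.0116 t 9.9
[-1.73891598e+01  1.77956823e+01  1.08350488e+02 -2.54444375e-14
  5.38538296e+01 -3.93891598e+01]
[-17.38915977  17.79568229 108.35048815   0.          53.85382956
 -81.38915977]
down p [ 0.5929 -0.1596  0.0573] F [ 0.5 -0.5 -0.1] M [ 0.01 -0.04  0.01] w 0.062 t 14.6
grip p [ 0.593  -0.1595  0.0575] F [-1.3  0.   4.8] M [ 0.17  0.1  -0.02] w 0.043 t 14.9
turned p [ 0.5932 -0.1593  0.0575] F [-0.   1.4  4.8] M [ 0.37 -0.08  0.04] w 0.0431 t 16.1
up p [ 0.5915 -0.1592  0.1589] F [ 0.5 -0.1 -0.4] M [ 0.04 -0.04 -0.02] w 0.0619 t 17.4
[ 632.5  136.9    4.5   72.9   37.3  101.9 2093. ] (array([0.52518009, 0.16623958, 0.29948525]), array([-9.00125089e+01,  4.78384340e-02,  3.57208576e+00]))
dial [ 592.2 -159.3   61.6   45.5   12.4   78.3  411. ]
```

View pics/d3.png

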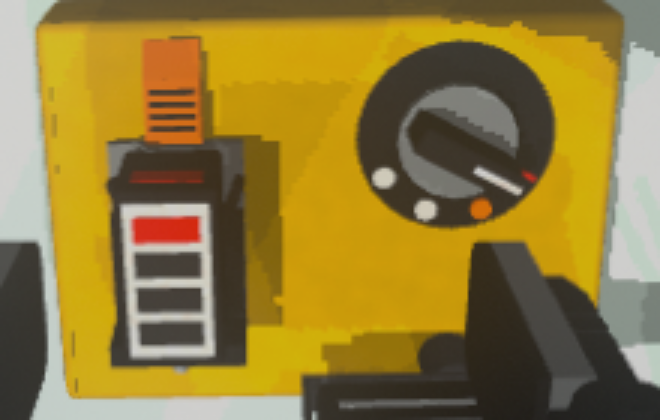

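The crop shows the dial pointer at the red line (530,177), and the measured bar yaw is 61.6°, so the dial is off. Next I press the lamp catch.

```bash
cat >> h.py <<'E'
class Shoe:
    def __init__(s,x,y,yaw):
        s.yaw=yaw; a=np.radians(yaw); s.u=np.array([np.cos(a),np.sin(a)]); s.n=np.array([-s.u[1],s.u[0]]); s.h=np.array([x,y])
    def at(s,dx,z,dy=0): return [*(s.h+dx*s.u+dy*s.n),z]
LAMP=Shoe(.6274,-.2705,1.2)
B2=Shoe(.6325,.1368,4.8)
B1=Shoe(*(B2.h+.075*B2.n),4.8); B0=Shoe(*(B2.h+.15*B2.n),4.8)
def press(S):
    bot.grip(0,20); bot.move_to(S.at(-.0605,.12),DOWN(S.yaw)); lin(S.at(-.0605,.060),.08); st("over tab")
    for z in (.056,.054,.052,.0505):
        lin(S.at(-.0605,z),.04); bot.hold(.1); st(f"z{z}")
        if -readout.current_contact_force()[2]>8 or readout.current_contact_force()[2]>8: break
    lin(S.at(-.0605,.12),.12)
E
python3 - <<'E'
from h import *
press(LAMP)
bot.grip(.06); bot.move_to([.52,-.24,.30],DOWN(0)); bot.hold(.2); f,t=wrist("wl4"); print(toprect(cloud(f,t),(.622,-.27),.045,.094,.112)); st()
E
```

```text
over tab p [ 0.5673 -0.272   0.0602] F [-0.1 -0.3 -0.4] M [ 0.   -0.    0.01] w 0.0002 t 23.0
z0.056 p [ 0.5675 -0.2721  0.0567] F [ 0.7 -1.1  2.2] M [-0.08 -0.15  0.05] w -0.0 t 23.3
z0.054 p [ 0.5675 -0.2721  0.0546] F [1.2 0.2 3. ] M [-0.13 -0.25 -0.04] w 0.0003 t 23.7
z0.052 p [ 0.5663 -0.2714  0.0513] F [ 0.  -0.5  0.6] M [-0.   -0.09  0.01] w 0.0001 t 24.0
z0.0505 p [ 0.5664 -0.2715  0.0501] F [-0.4 -0.3  0.9] M [ 0.06  0.16 -0.01] w 0.0 t 24.4
[ 6.146e+02 -2.711e+02  1.100e+00  7.260e+01  3.810e+01  1.020e+02
  2.178e+03]
 p [ 0.5194 -0.2397  0.2973] F [ 0.4  0.6 -0.2] M [ 0.01 -0.01 -0.01] w 0.0601 t 26.8
```

```bash
cat >> h.py <<'E'
Z=.0665   # TCP height when holding a pack at shoe level
def take(S,dx=-.012,f=45):
    bot.grip(.058); bot.move_to(S.at(dx,.15),DOWN(S.yaw)); lin(S.at(dx,Z),.1); st("at pack")
    bot.grip(0,f); bot.hold(.2); st("gripped")
    lin(S.at(-.068,Z+.0005),.08); st("slid back"); lin(S.at(-.068,.19),.15); st("lifted")
E
python3 - <<'E'
from h import *
take(LAMP)
f,t=wrist("held")
o=optics.grab_frame("scene"); cv2.imwrite("pics/s2.png",np.hstack([f["frame"][100:],o["frame"][100:]])[:, :]) 
cv2.imwrite("pics/s2.png",cv2.resize(cv2.imread("pics/s2.png"),(800,229)))
E
```

```text
at pack p [ 0.6161 -0.2711  0.0673] F [-0.2  0.7  0.6] M [-0.02 -0.01 -0.  ] w 0.0581 t 28.7
gripped p [ 0.6163 -0.271   0.0678] F [0.9 0.8 4.9] M [0.17 0.05 0.  ] w 0.0375 t 29.2
slid back p [ 0.5585 -0.2722  0.0674] F [-0.6 -0.8  8.1] M [-0.09 -0.26 -0.04] w 0.0375 t 30.1
lifted p [ 0.5581 -0.2712  0.188 ] F [-0.1 -0.  -2.7] M [-0.02  0.05 -0.  ] w 0.0372 t 31.0
```

View pics/s2.png

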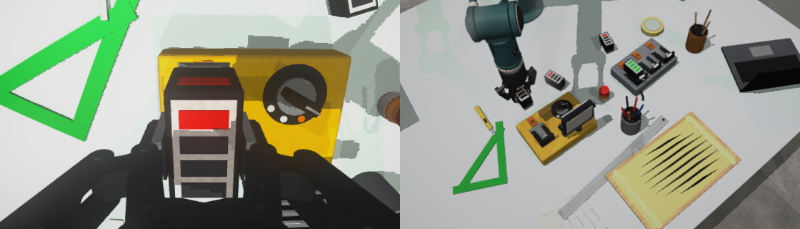

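```bash
cat >> h.py <<'E'
def heldpose(name):
    """pack top relative to TCP in shoe-aligned tool axes (mm): along x, along jaw, yaw, ..., height over TCP"""
    bot.hold(.2); f,t=wrist(name); P=cloud(f,t)-t[0]
    P=P@R.from_euler('z',t[1][2],degrees=True).as_matrix()
    r=toprect(P,(0,0),.05,.02,.05); m=(np.hypot(P[...,0],P[...,1])<.03)&(P[...,2]>.02)&(P[...,2]<.05); q=P[m]
    k=np.linalg.lstsq(np.c_[q[:,:2],np.ones(len(q))],q[:,2],rcond=None)[0]
    print("held",r,"tilt deg x,y",np.degrees(k[:2]).round(2),"h0",k[2].round(4)); return r,k
E
python3 - <<'E'
from h import *
print(heldpose("held2"))
E
```

```text
held [-5.5000e+00  2.2000e+00 -5.0200e+01  7.4900e+01  7.3900e+01  3.4300e+01
  2.1745e+04] tilt deg x,y [-0.94 -0.06] h0 0.0348
(array([-5.5000e+00,  2.2000e+00, -5.0200e+01,  7.4900e+01,  7.3900e+01,
        3.4300e+01,  2.1745e+04]), array([-0.01633589, -0.00096678,  0.03478351]))
```

```bash
cat >> h.py <<'E'
def insert(S,z=Z+.001,xo=.0,end=.0035):
    """xo: pack centre ahead of TCP"""
    bot.move_to(S.at(-.064-xo,.19),DOWN(S.yaw)); lin(S.at(-.064-xo,.085),.12); st("above")
    lin(S.at(-.064-xo,z),.05); st("down")
    fz=readout.current_contact_force()[2]
    for d in (-.045,-.03,-.015,-.006,0,.0025,end):
        lin(S.at(d-xo,z),.06); F=np.array(readout.current_contact_force())
        print(d,"along",round(F[:2]@S.u,1),"lat",round(F[:2]@S.n,1),"z",round(F[2],1),"Mz",round(readout.current_moment()[2],2),np.round(readout.current_tool_pos(),4),flush=True)
        if np.hypot(*F[:2])>25 or abs(F[2])>30: print("STOP"); return False
    bot.hold(.3); st("end"); return True
def release(S,dx=0):
    bot.grip(.055); p=np.array(readout.current_tool_pos()); lin([p[0],p[1],.19],.12); st("released")
E
python3 - <<'E'
from h import *
lin([.56,-.27,.19]); lin([.56,.2,.19],.25)
print(insert(B1,xo=-.0008))
E
```

```text
above p [0.5641 0.2065 0.086 ] F [ 0.5 -0.5 -2.8] M [ 0.05 -0.02 -0.05] w 0.0373 t 34.9
down p [0.5633 0.2063 0.0674] F [ 0.6 -0.4 -1.3] M [0.06 0.01 0.03] w 0.0373 t 35.4
-0.045 along 1.4 lat -0.6 z -0.2 Mz -0.05 [0.5831 0.2079 0.0676]
-0.03 along 2.3 lat 0.1 z -0.3 Mz -0.02 [0.5979 0.2092 0.0678]
-0.015 along -1.4 lat 0.2 z 4.1 Mz 0.02 [0.6121 0.2104 0.0678]
-0.006 along -3.4 lat 0.0 z 5.0 Mz 0.01 [0.6202 0.2111 0.0677]
0 along -10.4 lat -0.3 z 12.1 Mz -0.09 [0.6239 0.2114 0.0677]
0.0025 along -13.9 lat 0.0 z 13.8 Mz 0.01 [0.625  0.2115 0.0678]
0.0035 along -15.9 lat -0.2 z 15.7 Mz 0.03 [0.6254 0.2115 0.0678]
end p [0.6253 0.2115 0.0678] F [-16.4  -1.3  14.9] M [-0.27  2.4   0.03] w 0.0378 t 38.0
True
```

```bash
cat >> h.py <<'E'
def push(S,ds,z,lim=30):
    for d in ds:
        lin(S.at(d,z),.03); bot.hold(.1); F=np.array(readout.current_contact_force()); p=np.array(readout.current_tool_pos())
        print(round(d,4),"reached",round(float((p[:2]-S.h)@S.u)*1000,1),"along",round(F[:2]@S.u,1),"lat",round(F[:2]@S.n,1),"z",round(F[2],1),p[2].round(4),flush=True)
        if np.hypot(*F[:2])>lim: print("LIM"); break
E
python3 - <<'E'
from h import *
push(B1,(.0045,.006,.0075,.009,.0105),Z+.0015)
heldpose("h3")
E
```

```text
0.0045 reached -0.5 along -14.3 lat 0.2 z 12.4 0.0678
0.006 reached 0.7 along -15.5 lat 0.0 z 12.9 0.0678
0.0075 reached 2.0 along -15.9 lat -0.2 z 13.6 0.0678
0.009 reached 3.2 along -16.2 lat 0.1 z 14.6 0.0678
0.0105 reached 4.0 along -19.5 lat -0.8 z 15.9 0.0678
held [-6.1000e+00 -2.1000e+00  5.0200e+01  7.4500e+01  7.1500e+01  3.4500e+01
  2.1801e+04] tilt deg x,y [-1.    0.01] h0 0.0349
```

Run:
```python
from h import *
release(B1)
bot.move_to([.520,.20,.30],DOWN(4.8)); bot.hold(.2); f,t=wrist("wc3"); P=cloud(f,t)
for S,n in((B2,"full"),(B1,"old")):
    r=toprect(P,S.h,.045,.094,.112); print(n,r,"along",round(float((r[:2]/1000-S.h)@S.u)*1000,1),"lat",round(float((r[:2]/1000-S.h)@S.n)*1000,1))
print("A/B",toprect(P,(.447,.209),.05,.04,.06)); st()
```

```text
released p [0.6362 0.2121 0.1887] F [ 0.1 -0.2  0.1] M [-0.03  0.03 -0.02] w 0.0549 t 41.5
full [ 632.6  137.3    4.6   72.4   38.3  101.7 1247. ] along 0.1 lat 0.5
old [ 626.1  211.2    4.2   72.2   38.1  102.  2169. ] along -0.2 lat -0.3
A/B [ 431.3  174.3  -14.6   69.7   24.4   50.2 1269. ]
 p [0.5201 0.1998 0.2978] F [-0.6  0.  -0.6] M [ 0.    0.   -0.04] w 0.055 t 42.5
```

Run:
```python
from h import *
press(B2)
bot.grip(.058); bot.move_to([.52,.16,.30],DOWN(4.8)); bot.hold(.2); f,t=wrist("wc4"); P=cloud(f,t)
for S,c in ((B2,-.012),(B1,0)):
    r=toprect(P,S.at(c,0),.045,.094,.112); a=float((r[:2]/1000-S.h)@S.u); print(r,"along",round(a*1000,1),"lat",round(float((r[:2]/1000-S.h)@S.n)*1000,1))
    if S is B2: al=a
m=(P[...,2]>.04)&(P[...,2]<.06)&(P[...,0]<.52)&(P[...,0]>.36); q=P[m]; print("near packs",q.min(0),q.max(0))
if -.016<al<-.006: take(B2,round(al,4)); heldpose("hf")
```

```text
over tab p [0.5726 0.1318 0.0602] F [0.2 0.1 0.6] M [-0.04 -0.03  0.02] w -0.0001 t 44.8
z0.056 p [0.5729 0.1318 0.0566] F [1.5 0.8 0.8] M [ 0.02 -0.16  0.01] w -0.0001 t 45.1
z0.054 p [0.5728 0.1318 0.0545] F [0.5 0.5 4.5] M [ 0.01 -0.2   0.03] w -0.0 t 45.5
z0.052 p [0.5717 0.1317 0.0515] F [ 1.1 -0.6  1. ] M [ 0.02 -0.1   0.01] w 0.0001 t 45.8
z0.0505 p [0.5716 0.1316 0.0502] F [-0.9 -0.3  1.3] M [-0.    0.13 -0.  ] w -0.0001 t 46.1
[ 620.8  135.8    4.8   72.1   37.2  102.  2136. ] along -11.7 lat -0.0
[ 626.4  211.3    5.2   72.6   38.2  101.9 2168. ] along 0.2 lat -0.3
near packs [ 0.39030723 -0.13337334  0.04000789] [0.49697    0.19460724 0.05342775]
at pack p [0.6216 0.136  0.0673] F [ 0.1  0.  -0.1] M [ 0.01 -0.01  0.02] w 0.0581 t 50.5
gripped p [0.6218 0.1361 0.0677] F [-0.5  1.2  4.5] M [-0.01  0.02 -0.09] w 0.0373 t 51.0
slid back p [0.5642 0.1311 0.0674] F [-0.3  0.3  8.7] M [-0.01 -0.25 -0.  ] w 0.0377 t 51.8
lifted p [0.5633 0.1308 0.188 ] F [ 0.2 -0.5 -3.8] M [ 0.02 -0.01 -0.  ] w 0.0375 t 52.8
held [-5.4000e+00 -2.7000e+00  5.1000e+01  7.5200e+01  7.3200e+01  3.4400e+01
  2.1618e+04] tilt deg x,y [-0.94  0.09] h0 0.0349
```

Run:
```python
from h import *
lin([.56,.13,.19]); lin([.56,-.27,.19],.25)
if insert(LAMP): push(LAMP,(.005,.0065,.008,.0095,.0105),Z+.0015)
```

```text
above p [ 0.5643 -0.2723  0.086 ] F [ 0.7  0.4 -2.4] M [0.02 0.04 0.01] w 0.0375 t 56.3
down p [ 0.5635 -0.272   0.0674] F [ 0.2 -0.4 -1.8] M [-0.11 -0.05 -0.02] w 0.0377 t 56.8
-0.045 along 2.5 lat -0.1 z -1.3 Mz 0.02 [ 0.5833 -0.2714  0.0676]
-0.03 along 2.2 lat -0.5 z -0.5 Mz 0.04 [ 0.5982 -0.2712  0.0677]
-0.015 along 0.9 lat -0.2 z 1.5 Mz 0.06 [ 0.613  -0.2709  0.0678]
-0.006 along -3.5 lat 1.2 z 4.3 Mz -0.03 [ 0.6209 -0.2707  0.0677]
0 along -8.9 lat 0.2 z 7.0 Mz -0.0 [ 0.6253 -0.2706  0.0676]
0.0025 along -12.9 lat -0.1 z 10.1 Mz -0.01 [ 0.6266 -0.2705  0.0677]
0.0035 along -14.3 lat 0.6 z 11.9 Mz -0.04 [ 0.627  -0.2705  0.0677]
end p [ 0.6269 -0.2705  0.0677] F [-14.9   0.7  10.6] M [-0.13  2.19 -0.03] w 0.0374 t 59.4
0.005 reached 1.1 along -12.4 lat -1.1 z 8.4 0.0677
0.0065 reached 2.2 along -13.8 lat 0.5 z 9.8 0.0677
0.008 reached 3.3 along -15.5 lat -1.0 z 10.8 0.0677
0.0095 reached 3.3 along -20.0 lat 0.1 z 13.3 0.0678
0.0105 reached 3.3 along -22.8 lat -0.1 z 16.2 0.0678
```

At the stop (reached 3.3 mm, with the force rising). I'll release, check, and find the table packs.

Run:
```python
from h import *
release(LAMP)
bot.move_to([.52,-.24,.30],DOWN(0)); bot.hold(.2); f,t=wrist("wl5"); P=cloud(f,t)
r=toprect(P,LAMP.h,.045,.094,.112); print(r,"along",round(float((r[:2]/1000-LAMP.h)@LAMP.u)*1000,1))
print("dial",toprect(P,DIAL,.03,.074,.1)); st()
o=optics.grab_frame("top"); np.save("top2.npy",o,allow_pickle=True); cv2.imwrite("pics/top2.png",cv2.resize(o["frame"][150:330,100:440],None,fx=2.3,fy=2.3))
```

```text
released p [ 0.6378 -0.2699  0.1887] F [-0.1 -0.3 -0.2] M [ 0.02  0.05 -0.  ] w 0.0548 t 62.7
[ 6.268e+02 -2.707e+02  1.500e+00  7.240e+01  3.730e+01  1.020e+02
  2.101e+03] along -0.6
dial [ 591.9 -159.6   61.4   44.2   12.2   78.3  412. ]
 p [ 0.5202 -0.2399  0.2979] F [-0.1 -0.   0.1] M [ 0.02 -0.03  0.02] w 0.0552 t 63.6
```

View pics/top2.png

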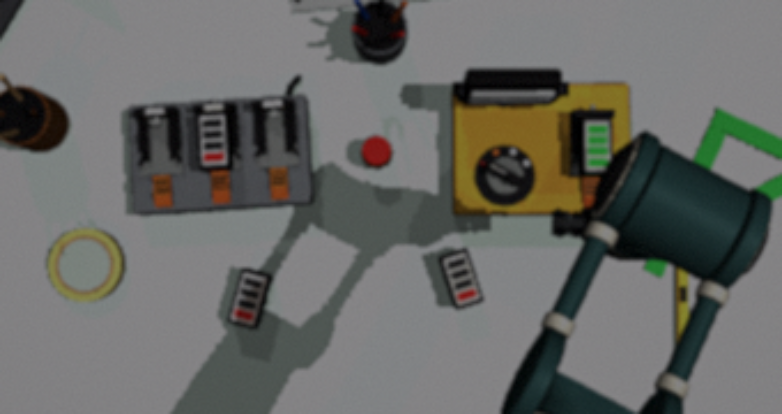

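The charged pack is home in the lamp. The old pack is in the middle bay, and pack B has shifted to about (250,297) in this crop. Now I turn the dial to the orange dot.

Run:
```python
from dial import *
P=cloud(np.load("top2.npy",allow_pickle=True).item())
for v,u in ((150+297/2.3,100+250/2.3),(150+278/2.3,100+461/2.3)):
    c=P[int(v),int(u)]; print(c.round(3),toprect(P,c,.05,.04,.06))
dial(61.5,21)
bot.move_to([.45,-.13,.28],DOWN(0)); bot.hold(.2); f,t=wrist("a1"); Q=cloud(f,t); print("A",toprect(Q,(.46,-.106),.052,.04,.06)); print("dial",toprect(Q,DIAL,.03,.074,.1))
cv2.imwrite("pics/d4.png",f["frame"])
bot.move_to([.45,.16,.28],DOWN(0)); bot.hold(.2); f,t=wrist("b1"); Q=cloud(f,t); m=P[int(150+297/2.3),int(100+250/2.3)]; print("B",toprect(Q,m,.055,.04,.06)); st()
```

```text
[0.432 0.166 0.048] [431.2 165.7 -14.   72.   38.2  48.6 311. ]
[ 0.462 -0.104  0.05 ] [ 460.8 -106.5   19.1   70.9   38.4   48.8  312. ]
down p [ 0.5929 -0.1596  0.0573] F [ 0.5 -0.2  0.2] M [ 0.02  0.02 -0.05] w 0.0616 t 66.1
grip p [ 0.593  -0.1592  0.0575] F [-0.3  2.6  4.8] M [0.39 0.06 0.05] w 0.0432 t 66.4
turned p [ 0.5929 -0.1593  0.0575] F [-1.1  2.2  6.4] M [0.34 0.19 0.01] w 0.0432 t 67.5
up p [ 0.5915 -0.1592  0.159 ] F [ 0.4  0.7 -0.5] M [-0.01 -0.01 -0.03] w 0.0621 t 68.9
A [ 457.7 -105.1   18.9   72.8   38.1   50.  2300. ]
dial [ 592.  -158.9   22.7   43.6   11.4   78.2  347. ]
B [ 428.3  167.9  -14.5   72.7   38.2   50.  2425. ]
 p [0.4503 0.159  0.28  ] F [ 0.3  0.3 -0.5] M [ 0.03 -0.01 -0.  ] w 0.0622 t 71.6
```

View pics/d4.png

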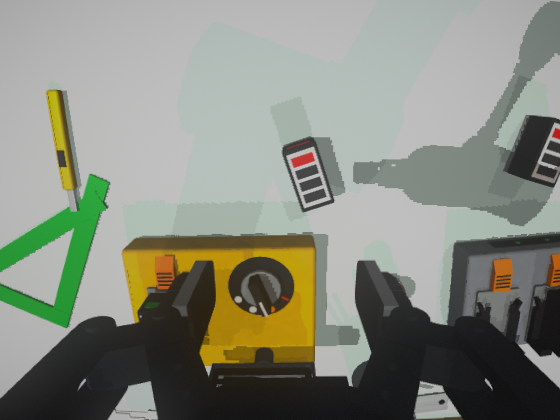

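The view shows the pointer on the orange dot at (266,308), and the bar yaw is 22.7°. Now pack B goes into the left bay.

```bash
cat >> h.py <<'E'
def pick(x,y,yaw):
    bot.grip(.06); bot.move_to([x,y,.11],DOWN(yaw)); lin([x,y,.0145],.1); st("at pack"); bot.grip(0,45); bot.hold(.2); st("gripped")
    lin([x,y,.19],.15); heldpose("hp"); st("lifted")
E
python3 - <<'E'
from h import *
pick(.4283,.1679,-14.5)
if readout.current_gripper_width()>.03:
    if insert(B0): push(B0,(.005,.0065,.008,.0095,.0105),Z+.0015)
E
```

```text
at pack p [0.429  0.1681 0.0151] F [-0.4  0.5  0.9] M [ 0.   -0.02  0.06] w 0.06 t 73.7
gripped p [0.4292 0.1683 0.0154] F [-0.8 -0.5  5.6] M [-0.02  0.1   0.04] w 0.0378 t 74.2
held [-6.2000e+00  2.5000e+00 -5.1200e+01  7.5800e+01  7.2000e+01  3.4800e+01
  2.1624e+04] tilt deg x,y [-0.78  0.09] h0 0.0352
lifted p [0.4279 0.1677 0.1892] F [ 0.5 -0.3 -3. ] M [-0.01  0.02 -0.07] w 0.0373 t 75.8
above p [0.557  0.2813 0.0861] F [ 0.8  0.6 -3.3] M [-0.05 -0.    0.01] w 0.0377 t 77.5
down p [0.5562 0.281  0.0673] F [-0.5  0.9 -1.3] M [ 0.15 -0.05 -0.01] w 0.0371 t 78.0
-0.045 along 0.4 lat -0.1 z -1.7 Mz 0.04 [0.5758 0.2825 0.0674]
-0.03 along 0.6 lat 0.0 z -2.4 Mz -0.01 [0.5905 0.2837 0.0675]
-0.015 along 0.8 lat 0.5 z -1.2 Mz -0.01 [0.6056 0.285  0.0675]
-0.006 along -0.3 lat -0.8 z 0.7 Mz 0.02 [0.6138 0.2857 0.0675]
0 along -3.7 lat -0.5 z 1.6 Mz 0.01 [0.6185 0.2861 0.0674]
0.0025 along -7.6 lat -0.8 z 5.0 Mz -0.05 [0.62   0.2862 0.0673]
0.0035 along -10.0 lat -0.6 z 5.9 Mz -0.04 [0.6203 0.2863 0.0673]
end p [0.6204 0.2863 0.0674] F [-10.    0.5   4.7] M [-0.19  1.51 -0.04] w 0.0376 t 80.6
0.005 reached 2.0 along -8.7 lat 0.6 z 3.5 0.0673
0.0065 reached 3.1 along -10.4 lat 0.4 z 4.5 0.0674
0.008 reached 3.5 along -13.2 lat -0.1 z 6.1 0.0674
0.0095 reached 3.5 along -15.9 lat 0.0 z 10.3 0.0675
0.0105 reached 3.6 along -20.4 lat -0.9 z 12.3 0.0675
```

Run:
```python
from h import *
release(B0)
bot.move_to([.45,-.13,.28],DOWN(0)); bot.hold(.2); f,t=wrist("a2"); r=toprect(cloud(f,t),(.458,-.105),.052,.04,.06); print("A",r)
if 70<r[3]<75 and 36<r[4]<40:
    pick(r[0]/1000,r[1]/1000,r[2])
    if readout.current_gripper_width()>.03 and insert(B2): push(B2,(.005,.0065,.008,.0095,.0105),Z+.0015)
```

```text
released p [0.6307 0.287  0.1887] F [ 0.4  0.2 -0.4] M [-0.01  0.    0.02] w 0.0548 t 83.9
A [ 457.8 -105.    18.9   73.    38.1   49.9 2292. ]
at pack p [ 0.4585 -0.1052  0.0152] F [-0.4  0.5  0.4] M [-0.02  0.01 -0.03] w 0.0601 t 87.9
gripped p [ 0.4586 -0.1052  0.0154] F [-0.5  0.5  6. ] M [ 0.14  0.11 -0.03] w 0.0372 t 88.4
held [-6.3000e+00 -3.1000e+00  5.1700e+01  7.6700e+01  7.2600e+01  3.4700e+01
  2.1701e+04] tilt deg x,y [-0.82  0.13] h0 0.0351
lifted p [ 0.4574 -0.1049  0.1892] F [-0.7  0.5 -3.7] M [ 0.02  0.03 -0.04] w 0.0375 t 90.0
above p [0.5697 0.1315 0.086 ] F [-0.   0.5 -3.2] M [ 0.01 -0.01  0.03] w 0.0375 t 92.0
down p [0.5687 0.1315 0.0673] F [-0.3 -0.2 -1.8] M [ 0.03 -0.04  0.05] w 0.0372 t 92.5
-0.045 along 0.6 lat 0.7 z -1.7 Mz 0.03 [0.5882 0.133  0.0674]
-0.03 along -0.3 lat 0.1 z -0.9 Mz 0.02 [0.6029 0.1343 0.0674]
-0.015 along 1.1 lat -0.0 z -1.5 Mz -0.0 [0.6181 0.1356 0.0676]
-0.006 along -1.4 lat -0.1 z 0.8 Mz 0.02 [0.6261 0.1363 0.0675]
0 along -6.3 lat 0.4 z 3.9 Mz -0.0 [0.6308 0.1367 0.0674]
0.0025 along -9.1 lat -0.7 z 6.6 Mz -0.03 [0.632  0.1367 0.0674]
0.0035 along -11.6 lat 0.4 z 8.5 Mz -0.02 [0.6324 0.1368 0.0674]
end p [0.6324 0.1368 0.0674] F [-10.5  -0.8   9.2] M [-0.23  1.79 -0.05] w 0.0375 t 95.1
0.005 reached 1.5 along -10.4 lat 0.1 z 6.0 0.0674
0.0065 reached 2.6 along -11.3 lat 0.2 z 6.9 0.0674
0.008 reached 3.4 along -13.6 lat -0.0 z 8.1 0.0674
0.0095 reached 3.5 along -17.4 lat -0.0 z 12.1 0.0675
0.0105 reached 3.5 along -20.4 lat -0.5 z 14.5 0.0675
```

Run:
```python
from h import *
release(B2)
def chk(P,S,n):
    r=toprect(P,S.h,.045,.094,.112); print(n,r,"along",round(float((r[:2]/1000-S.h)@S.u)*1000,1),"lat",round(float((r[:2]/1000-S.h)@S.n)*1000,1))
bot.move_to([.52,.21,.30],DOWN(4.8)); bot.hold(.2); f,t=wrist("fc"); P=cloud(f,t)
for S,n in((B0,"b0"),(B1,"b1"),(B2,"b2")): chk(P,S,n)
g=f["frame"]
bot.move_to([.52,-.24,.30],DOWN(0)); bot.hold(.2); f,t=wrist("fl"); P=cloud(f,t); chk(P,LAMP,"lamp"); print("dial",toprect(P,DIAL,.03,.074,.1))
bot.move_to([.40,-.02,.35],DOWN(0)); st(); o=optics.grab_frame("top")["frame"]
a=np.hstack([g[120:370],f["frame"][120:370]]); a=cv2.resize(a,(800,179)); b=cv2.resize(o[130:320,60:480],(800,362)); cv2.imwrite("pics/final.png",np.vstack([a,b]))
```

```text
released p [0.6431 0.1376 0.1887] F [ 0.3 -0.3 -0. ] M [ 0.01  0.01 -0.05] w 0.0548 t 98.4
b0 [ 620.   285.9    4.7   72.4   38.5  101.9 1383. ] along 0.0 lat -0.4
b1 [ 626.4  211.     4.9   72.1   37.7  101.9 2147. ] along 0.1 lat -0.5
b2 [ 632.3  136.9    4.4   71.8   39.   101.6 1031. ] along -0.2 lat 0.1
lamp [ 6.272e+02 -2.706e+02  1.100e+00  7.280e+01  3.710e+01  1.020e+02
  2.061e+03] along -0.2 lat -0.1
dial [ 592.2 -159.3   21.4   44.9   12.1   78.5  404. ]
 p [ 0.4005 -0.0205  0.3499] F [-0.2 -0.3 -0.5] M [-0.03 -0.02 -0.03] w 0.0547 t 102.3
```

View pics/final.png

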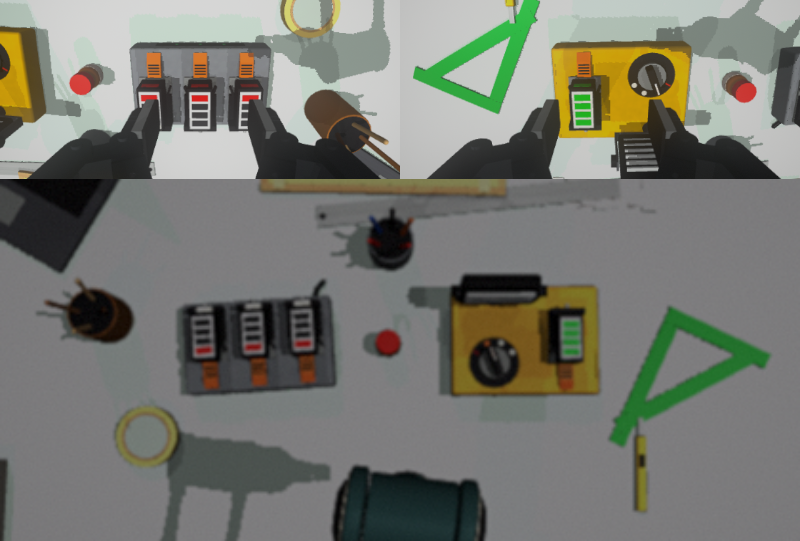

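All three flat packs are in the charger bays (crop x about 205, 255 and 303). The charged pack is in the lamp at (570,337), the dial is on the orange dot, and the other items have not moved.

```bash
python3 -c "
from h import *
sign_off(); st()"
```

```text
the job is handed in; nothing more can be done
the job is handed in; nothing more can be done
```

The job is done and handed in, at about 102 s of the 210 s allowed.

**What I did, in order:**
1. I turned the dial off.
2. I freed the lamp's flat pack and put it in the middle bay.
3. I moved the charged pack from the right bay into the lamp.
4. I turned the dial to the orange dot, which is the first lit setting.
5. I put table pack B in the left bay and table pack A in the right bay.

**Last checks:**
- **Packs:** all four measured within 0.2 mm of home along the slide, by wrist camera depth. That implies the catches clicked, because an unheld pack is pushed back about 8 mm. I had no direct catch reading.
- **Dial:** the bar measured 21.4° yaw, against 21.9° when it was first seen on the dot.
- **Other things on the table:** by eye in the final top view, they had not moved.

**What went wrong or disagreed:**
- **Dial grip:** my first grip on the dial ran out of range on joint 6, so nothing turned. I gripped the bar by its ends instead.
- **Push force:** pushing the packs home took 20 to 23 N at the wrist, more than the stated 12 N or so. Part of that was pressing against the end stop.
- **Pack B:** it was found a few centimetres from where it started, so I measured it again before picking it up.

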